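# Runout trace of a wafer on an air-bearing turntable

## Task

Take a runout trace of the wafer on the air-bearing turntable: push its upright post with light fingertip pushes until the table turns counterclockwise seen from above, let go, and leave it running free and untouched at between 8 and 12 turns a minute for the 6 seconds of the trace. Then catch the post gently, bring the table to rest with the post in line with the pointer on the base, and leave it standing still there. The bearing carries little side load, so never load it with 15 N or more and do not clamp the post; do not touch the wafer or the gauge, and leave the other things on the bench where they are.

Things in the scene. Friction and masses are not known exactly. Their poses are not given: they have to be found in the camera images.
- tester: Runout tester, fixed: grey base plate 25 mm high, x -160 to +200, y +-150 mm in its frame, with a round white bearing housing under the turntable. Steel pointer bracket (30 mm wide, top 90 mm above the bench) just outside the turntable's rim at -x of this frame, its point 125 mm from the axis, black line along it; gauge at +x. Origin on the spindle axis at bench level, z up.
- turntable (a joint): Turntable angle, rad, growing counterclockwise seen from above, summed over turns; 0 or a whole turn = post at the pointer. Disc 250 mm across, 22 mm thick, no stops, on an air bearing. Moment of inertia 0.05 kg m2 nominal (hidden, 0.7 to 1.4 times); drag 0.0016 N m per rad/s plus 0.0004 N m: from 1.2 rad/s it loses 0.18 to 0.4 rad/s in 6 s. 8 to 12 turns a minute = 0.84 to 1.26 rad/s.
- post (a point): Centre of the top of the turning post: upright round black soft-rubber post fixed on the turntable, 20 mm in diameter, 48 mm high (top 140 mm above the bench), 105 mm from the axis. Push it sideways with the fingertips, from behind to drive, from ahead to brake. On the far side it passes under the gauge arm: a gripper has room within about 115 degrees either side of the pointer.
- pivot (a point): Point on the spindle axis in the turntable's top face, 92 mm above the bench. A black chuck, 140 mm across and 12 mm high, stands on the middle of that face.
- park (a point): Point on the post's circle, at the height of the turntable's top face, straight in from the pointer: the post's axis must stop over this point.
- wafer: Dark thin wafer, 150 mm in diameter, held on the chuck at the middle of the turntable, its face 106 mm above the bench and its edge 20 mm inside the post's near side. Origin at the centre of its underside. Not to be touched.
- gauge: Red C-frame on the base plate at +x of the tester's frame, not to be touched: column 60 mm wide, 148 to 192 mm from the axis, 205 mm high; arm 36 mm wide from it to the black gauge head 50 mm from the axis (44 mm wide, top 218 mm), underside of the head 164 mm above the bench; 16 mm probe down to just over the wafer. Origin and axes are the tester's.
- master: Steel setting master, a stepped puck 40 mm in diameter and 34 mm high, standing loose on the corner of the base plate. Origin at the centre of its underside. Leave it.
- loupe: Black loupe, a cup 38 mm in diameter and 34 mm high, standing loose on another corner of the base plate. Origin at the centre of its underside. Leave it.
- cassette: White wafer cassette with wafers, 150 x 200 mm, 172 mm high, loose on the bench to the left. Origin at the centre of its underside. Leave it.
- shipper: Clear round single-wafer box, 170 mm in diameter, 20 mm high, lying on the bench to the right. Origin at the centre of its underside. Leave it.
- wand: Black vacuum wand, 170 mm long, 18 mm thick, lying on the bench to the right. Origin at the middle of its underside. Leave it.
- solvent: White bottle, 66 mm in diameter, 150 mm high, on the bench to the right. Origin at the centre of its underside. Leave it.
- driver: Screwdriver with a red handle, lying on the bench to the left. Origin under the middle of its length. Leave it.

How it is judged:
By the outcome, as a careful person would: the job done as asked, in the order asked, and still so for the second after the job is handed in, with the robot touching nothing.
It also fails if it takes over 72 s, if anything falls off the work surface, if the arm or the gripper's body presses on something with over 40 N, if the wrist force passes 120 N, or if a joint passes its speed limit or range.

## Robot

A 6-joint arm with a two-finger parallel gripper is mounted at the origin on the work surface. World frame = base frame: x ahead of the robot, y to its left, z up, the work surface at z = 0. Lengths are in mm, angles in degrees, forces in N, time in s.
With the tool pointing down it reaches from about 350 to 725 mm from the base axis. Payload 4.3 kg.
Tool frame: the origin (TCP) lies midway between the tips of the shut fingers; the grasp point (between the pads) lies 19 mm behind it; z points along the fingers, y is the line along which they close (so a half turn about z gives the same grasp; the last joint's range is limited). The gripper opens to 85 mm and grips with 20 to 120 N. Pads are 22 mm wide; open, the fingers measure 114 mm over their backs; the gripper's body (76 mm by 85 mm) begins 54 mm behind the grasp point. The pads swing forward as they close: fully open they stand 13 mm farther back than shut.
Start: joints at [59.341, 21.618, 4.641, 73.018, 0, 83.68], TCP at [236.991, 523.93, 231.329] pointing down, gripper open.
Joint ranges: [-156.06, 156.06], [-48.1, 94.91], [-58.44, 69.94], [-101.28, 121.22], [-78.64, 73.56], [-180, 180]. Speed limits (degrees/s): [147.25, 147.25, 180, 180, 180, 180].

## Interface

Orientations are given as [roll, pitch, yaw] about the fixed x, y, z axes, in that order (R = Rz(yaw) Ry(pitch) Rx(roll)).
In Python, from workcell import robot gives the robot as it stands. The module is installed in compiled form; this text tells all that it offers.
- The arm moves only by the tool apply_moves, never from a script. Its arguments are lists of equal length, an entry for each row: "delta_pos": the shift along the tool's x, y, z in cm, a list of three; "dr": the turn, a rotation vector about the tool's x, y, z in degrees, a list of three; "gripper": the closure, from 0 (fully open) to 1 (shut). A call has 1 to 10 rows; each row shifts and turns the commanded pose from where the row before left it, along the tool's axes as they then stand; what a row does not reach is not made up. A row lasts 1/12 s, in which the tool goes at most 41.7 mm and 7.16 degrees, less where a joint would pass 70% of its speed; a pose out of reach is approached as far as the arm can. A call is refused whole if a number of a shift passes 4.17 or a number of a turn 7.16, either way. A call with a gripper value outside its range is refused whole. The fingers move at their own pace and stop on an object; "squeeze" is the grip in N (left out, the last holds). Time passes only in rows, so rows that do not move let the fingers close. It gives the time, the measured TCP pose, the force, the opening and the grip force at its end, in the units of the state.
- robot.get_state(): the state, without advancing time (a new reading comes with each control period).
- robot.camera(name): name is "scene" or "top" or "wrist"; returns a dict with "color" (384x512x3 uint8, blue, green, red), "fx", "fy", "cx", "cy" (pixels), "k1" (the pictures are not rectified: a ray, as slopes to the right and down, at radius r is drawn at 1 + k1 r^2 times it, then the intrinsics apply), "extrinsics" (4x4, takes a point from camera to world coordinates). Camera axes: x right, y up, looking along -z (the intrinsics and any distortion apply to the point x, -y, -z); pixel columns grow to the right and rows downward; lengths in mm; the calibration is good to about 2 mm. A picture is of the moment at which its call begins. There is no depth.
- robot.hand_in(): hands the job in; it is judged then, once.
Trained networks look in the newest picture that a camera, given by its name, has taken for a name from the list of things; names that differ only in an ending like _2 or _b are one class to them, and where a whole thing is asked for, a point or a joint stands for the part that bears it (a point fixed in the world has none). Each returns a list of dicts, best first, with "score" (0 to 1); they miss things now and then, are a little off and sometimes report something else, mostly with a low value. They report only what shows in the picture. A call takes as long as a camera call.
- robot.search_frame(camera, label): "extent" ([left, top, width, height] in pixels, round what is visible of it).
- robot.outline_of(camera, label): "region" (384x512 bool, what is visible of it) and "extent" ([left, top, width, height] in pixels, round what is visible of it).
- robot.tip_of(camera, label): "location" ([column, row] in pixels: a listed point, or the origin of a listed thing).
The state is a dict: "time": time; "qpos": joint angles; "joint_velocities": joint speeds; "effort": joint torques, N m; "eef_pos": TCP position; "tool_rot": TCP orientation; "contact_force": force on the tool from outside, world axes, zero at the start; "ft_torque": the same for the moment, N m; "gripper_width": finger opening in mm; "grasp_force": force on a finger pad.
Only numpy, scipy, OpenCV 4.12 (cv2) and the standard library are available. Lean on these libraries where they do the work, as an engineer would, in place of code of your own. Each camera call takes 0.05 s, during which the arm holds its last target. There are 200 camera calls.

## Working session

There is one attempt and no reset: what is moved stays moved. The work goes in short steps, Python scripts to look and compute and a tool call to move; the robot and the scene stay as the last step left them, time stands still between calls to the robot, and variables do not carry over. Pictures are saved under pics/ and viewed, at most 10 in all, crops included, and the job is handed in when it is done.

Besides the shell and the picture viewer there is one more tool, called after "Request:" as name(argument=value, ...) on one line, values as JSON. apply_moves: Moves the arm, as the interface text tells. Its arguments: {"type":"object","properties":{"delta_pos":{"type":"array","items":{"type":"array","items":{"type":"number"}}},"dr":{"type":"array","items":{"type":"array","items":{"type":"number"}}},"gripper":{"type":"array","items":{"type":"number"}},"squeeze":{"type":"number"}},"required":["delta_pos","dr","gripper"]}

```bash
mkdir -p pics
cat > h.py <<'E'
import numpy as np, cv2
from workcell import robot
def ray(c,px):
    u=np.array([(px[0]-c["cx"])/c["fx"],(px[1]-c["cy"])/c["fy"]]); s=u.copy()
    for _ in range(20): s=u/(1+c["k1"]*(s@s))
    E=np.array(c["extrinsics"]); d=E[:3,:3]@np.array([s[0],-s[1],-1]); return E[:3,3],d
def atz(c,px,z):
    o,d=ray(c,px); return o+d*(z-o[2])/d[2]
def proj(c,P):
    E=np.array(c["extrinsics"]); p=E[:3,:3].T@(np.array(P)-E[:3,3]); s=np.array([p[0],-p[1]])/-p[2]
    s=s*(1+c["k1"]*(s@s)); return np.array([s[0]*c["fx"]+c["cx"],s[1]*c["fy"]+c["cy"]])
E
python3 - <<'E'
from h import *
ims=[]
for n in ["scene","top"]:
    c=robot.camera(n); cv2.imwrite(f"pics/{n}0.png",c["color"])
    print(n,np.round(c["extrinsics"],2).tolist(),c["fx"],c["k1"])
    for l,z in [("post",140),("pivot",92),("park",92),("wafer",105),("tester",0),("gauge",0),("master",25),("loupe",25)]:
        r=robot.tip_of(n,l)
        for q in r[:2]: print(l,q["score"],np.round(q["location"]),np.round(atz(c,q["location"],z)))
s=robot.get_state();print(s)
E
```

```text
scene [[0.89, -0.24, 0.4, 948.79], [0.46, 0.47, -0.75, -907.95], [-0.01, 0.85, 0.53, 759.98], [0.0, 0.0, 0.0, 1.0]] 428.1639495452042 -0.1199695055181421
post 0.58 [288. 176.] [539.  95. 140.]
park 0.75 [247. 212.] [488. -61.  92.]
wafer 0.95 [284. 205.] [573.  -2. 105.]
wafer 0.41 [236. 350.] [ 688. -479.  105.]
tester 0.57 [282. 239.] [577. -18.   0.]
gauge 0.41 [250. 208.] [423.  77.   0.]
master 0.64 [238. 205.] [398.  44.  25.]
loupe 0.75 [230. 253.] [ 492. -164.   25.]
top [[-0.02, 0.98, -0.18, 201.66], [-1.0, -0.02, 0.01, -1.28], [0.0, 0.18, 0.98, 1615.81], [0.0, 0.0, 0.0, 1.0]] 412.81578045288757 0.03041245409160216
post 0.88 [232. 168.] [542.  80. 140.]
post 0.42 [149. 212.] [384. 376. 140.]
pivot 0.86 [256. 161.] [577.  -8.  92.]
pivot 0.65 [355. 147.] [ 628. -387.   92.]
park 0.81 [271. 188.] [475. -65.  92.]
wafer 0.83 [261. 159.] [583. -27. 105.]
tester 0.64 [257. 166.] [580. -12.   0.]
master 0.49 [246. 206.] [418.  34.  25.]
loupe 0.6 [298. 185.] [ 496. -173.   25.]
loupe 0.41 [378. 195.] [ 450. -482.   25.]
{'time': 0.9, 'qpos': array([ 5.93408870e+01,  2.16170902e+01,  4.64260056e+00,  7.30159845e+01,
       -1.15573067e-03,  8.36795749e+01]), 'joint_velocities': array([-0.01052486,  0.03124372,  0.11466447,  0.06491127,  0.08370745,
        0.00352281]), 'effort': array([ 4.38644365e-04, -4.63508463e+01,  2.70159405e+01, -1.03918464e-04,
       -1.89303960e-04,  2.55711356e-06]), 'eef_pos': array([237.01386507, 523.94910823, 231.34655385]), 'tool_rot': array([1.79990659e+02, 2.19739565e-03, 1.55661312e+02]), 'contact_force': array([-0.14774513,  0.7180452 ,  0.42774279]), 'ft_torque': array([ 0.0310996 ,  0.04048851, -0.04446098]), 'grasp_force': 0.0, 'gripper_width': 85.32914840482687}
```

Run:
```python
import cv2,numpy as np
a=cv2.imread("pics/scene0.png")[110:310,150:420];b=cv2.imread("pics/top0.png")[90:270,130:400]
cv2.imwrite("pics/s1.png",cv2.resize(a,None,fx=2.9,fy=2.9,interpolation=2))
cv2.imwrite("pics/t1.png",cv2.resize(b,None,fx=2.9,fy=2.9,interpolation=2))
```

```text
(no output)
```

View pics/s1.png

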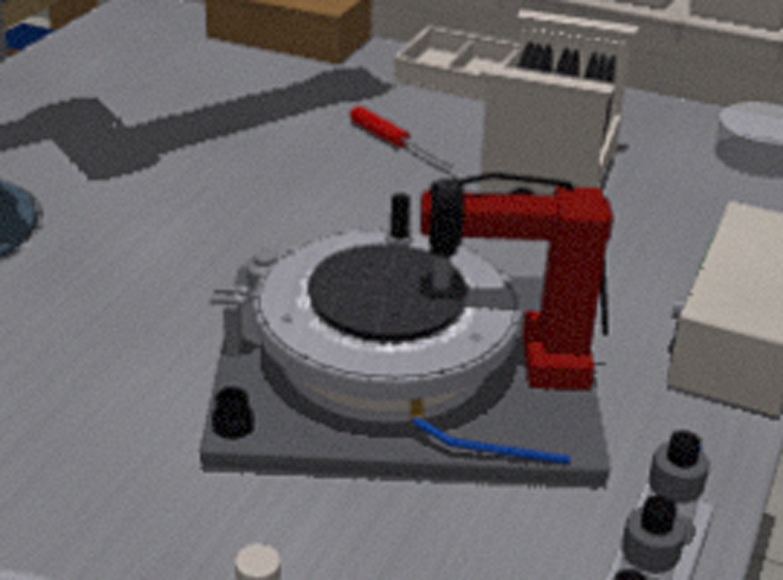

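View pics/t1.png

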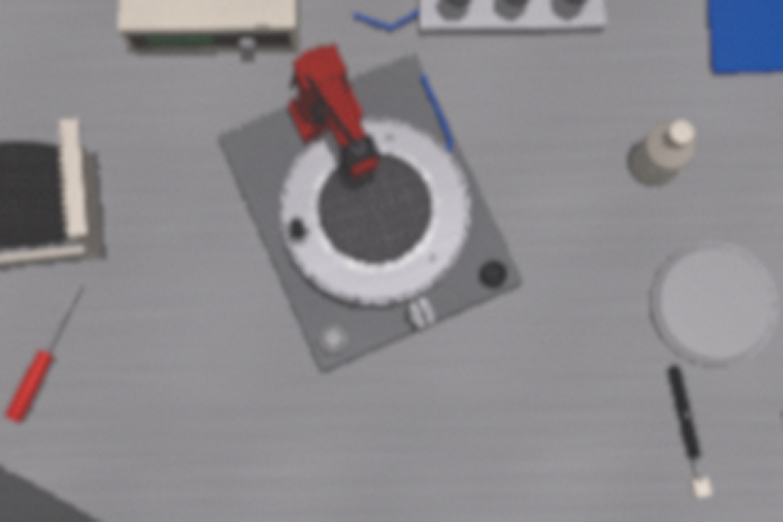

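The scene shows the disc with the post on the side away from the pointer (s1 crop about 400,215). In the top crop, the disc centre is at about (376,212), the post at (297,230) and the pointer at (422,313). The base corners are (218,138), (415,55), (521,285) and (323,371). I'll fit the tester pose from these.

Run:
```python
from h import *
from scipy.optimize import least_squares
t=robot.camera("top"); s=robot.camera("scene")
T=lambda x,y:np.array([x/2.9+130,y/2.9+90]); S=lambda x,y:np.array([x/2.9+150,y/2.9+110])
obs=[(t,T(218,138),(200,150,25)),(t,T(415,55),(200,-150,25)),(t,T(521,285),(-160,-150,25)),(t,T(323,371),(-160,150,25)),
 (s,S(202,458),(-160,-150,25)),(s,S(608,471),(200,-150,25))]
for n,c in (("top",t),("scene",s)):
    for r in robot.outline_of(n,"wafer")[:1]:
        m=r["region"].astype(np.uint8); k=max(cv2.findContours(m,0,1)[0],key=cv2.contourArea)
        e=cv2.fitEllipse(cv2.convexHull(k)); print(n,"wafer",r["score"],e, atz(c,e[0],106))
        if n=="top": obs.append((c,np.array(e[0]),(0,0,106)))
def W(p,P):
    a=p[2]; return [p[0]+np.cos(a)*P[0]-np.sin(a)*P[1],p[1]+np.sin(a)*P[0]+np.cos(a)*P[1],P[2]]
f=lambda p:np.concatenate([proj(c,W(p,P))-o for c,o,P in obs])
r=least_squares(f,[577,-8,0.5],loss="soft_l1"); p=r.x; print(p,np.degrees(p[2]));print(f(p).round(1).reshape(-1,2).tolist())
print("park",W(p,(-105,0,92)),"point",W(p,(-125,0,92)))
for n,c in (("top",t),("scene",s)):
    for l,z in (("post",140),("park",92)):
        q=robot.tip_of(n,l)[0]; w=atz(c,q["location"],z); d=w[:2]-p[:2]
        print(n,l,w,np.hypot(*d),np.degrees(np.arctan2(d[1],d[0])-p[2])-180)
    im=c["color"].copy()
    for R,z in ((125,92),(75,106)):
        pts=np.array([proj(c,W(p,(R*np.cos(a),R*np.sin(a),z))) for a in np.linspace(0,6.28,100)])
        cv2.polylines(im,[np.round(pts*16).astype(int)],True,(0,255,0),1,shift=4)
    a=proj(c,W(p,(-165,0,90)));b=proj(c,W(p,(-90,0,90)))
    cv2.line(im,tuple(a.round().astype(int).tolist()),tuple(b.round().astype(int).tolist()),(0,0,255),1)
    u=proj(c,W(p,(0,0,60))).astype(int); im=im[u[1]-65:u[1]+70,u[0]-65:u[0]+65]
    cv2.imwrite(f"pics/f_{n}.png",im)
a=[cv2.resize(cv2.imread(f"pics/f_{n}.png"),(390,405),interpolation=2) for n in("top","scene")]
cv2.imwrite("pics/fit.png",np.hstack(a))
```

```text
top wafer 0.83 ((258.90631103515625, 161.92030334472656), (38.621246337890625, 39.94612121582031), 61.03388977050781) [571.52916586 -20.16940994 106.        ]
scene wafer 0.77 ((283.5508117675781, 209.05300903320312), (31.611112594604492, 55.268619537353516), 92.66690826416016) [578.73553087 -21.23737421 106.        ]
[ 5.74159838e+02 -2.28242408e+01  4.08390487e-01] 23.39905127473752
[[-0.6, -0.8], [-0.4, -1.6], [1.5, -1.2], [-0.2, 0.6], [-2.8, -1.9], [-0.2, -0.5], [0.7, -0.7]]
park [np.float64(477.7949120263165), np.float64(-64.52317369914701), 92] point [np.float64(459.43968799264314), np.float64(-72.46582758016564), 92]
top post [559.87999598  72.84544037 140.        ] 96.72952907115834 -104.90964731999748
top park [479.84032569 -64.03043553  92.        ] 102.92774612359617 -359.7995547902649
scene post [541.35571472  82.3900703  140.        ] 110.20962654636261 -96.08241582381255
scene park [481.0146741  -45.08829646  92.        ] 95.76904389588027 -369.9561314911829
```

View pics/fit.png

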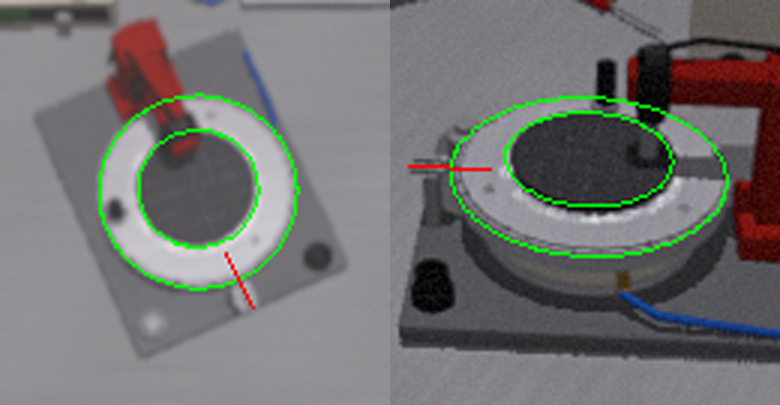

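The overlay matches: the disc and wafer rings sit on the picture and the pointer line runs along the bracket. The pose is about (574,-23), yaw 23.4°, with the post near -97°. Next is a closer look from the wrist camera.

```bash
cat >> h.py <<'E'
def plan(cur,tgt,n):
    """cur,tgt: x,y,z,yaw(deg); n rows; returns tool-frame shift (cm) per row and dr z"""
    cur=np.array(cur,float);tgt=np.array(tgt,float);out=[]
    for i in range(n):
        a=np.radians(cur[3]+(tgt[3]-cur[3])*i/n); d=(tgt-cur)/n
        out.append([round(float(v)/10,2) for v in (np.cos(a)*d[0]+np.sin(a)*d[1],np.sin(a)*d[0]-np.cos(a)*d[1],-d[2])])
    return out, round(float(-(tgt[3]-cur[3])/n),2)
E
python3 - <<'E'
from h import *
c=robot.camera("wrist"); s=robot.get_state(); E=np.array(c["extrinsics"]); y=np.radians(s["tool_rot"][2])
R=np.array([[np.cos(y),np.sin(y),0],[np.sin(y),-np.cos(y),0],[0,0,-1]])
print(R.T@(E[:3,3]-s["eef_pos"]),R.T@E[:3,:3],c["fx"],c["k1"])
p=s["eef_pos"]
for l in plan([*p,155.7],[500,60,330,183],16)[0]: print(l)
print(plan([*p,155.7],[500,60,330,183],16)[1])
E
```

```text
[ 7.05296661e+01 -9.78644141e-02 -1.41934744e+02] [[ 1.99554961e-05  9.60762172e-01  2.77373482e-01]
 [ 9.99999973e-01  4.49261974e-05 -2.27559196e-04]
 [-2.31091603e-04  2.77373480e-01 -9.60762145e-01]] 311.9347260876049 -0.07013916251933992
[-2.69, -1.97, -0.62]
[-2.63, -2.05, -0.62]
[-2.57, -2.12, -0.62]
[-2.51, -2.2, -0.62]
[-2.44, -2.27, -0.62]
[-2.37, -2.34, -0.62]
[-2.3, -2.41, -0.62]
[-2.23, -2.48, -0.62]
[-2.15, -2.55, -0.62]
[-2.07, -2.61, -0.62]
[-2.0, -2.67, -0.62]
[-1.92, -2.73, -0.62]
[-1.83, -2.78, -0.62]
[-1.75, -2.84, -0.62]
[-1.66, -2.89, -0.62]
[-1.58, -2.94, -0.62]
-1.71
```

Run:
```python
from h import *
s=robot.get_state();p=s["eef_pos"]
o=plan([*p,155.7],[530,0,330,183],16);print(o[0][:10],'\n',o[0][10:],o[1])
```

```text
[[-3.02, -2.23, -0.62], [-2.95, -2.32, -0.62], [-2.88, -2.41, -0.62], [-2.81, -2.49, -0.62], [-2.73, -2.57, -0.62], [-2.65, -2.65, -0.62], [-2.57, -2.73, -0.62], [-2.49, -2.81, -0.62], [-2.4, -2.88, -0.62], [-2.32, -2.95, -0.62]] 
 [[-2.23, -3.02, -0.62], [-2.14, -3.08, -0.62], [-2.05, -3.14, -0.62], [-1.95, -3.2, -0.62], [-1.85, -3.26, -0.62], [-1.76, -3.31, -0.62]] -1.71
```

Request:
apply_moves(delta_pos=[[-3.0, -2.2, -0.6], [-3.0, -2.3, -0.6], [-2.9, -2.4, -0.6], [-2.8, -2.5, -0.6], [-2.7, -2.6, -0.6], [-2.7, -2.7, -0.6], [-2.6, -2.7, -0.6], [-2.5, -2.8, -0.6], [-2.4, -2.9, -0.6], [-2.3, -3.0, -0.6]], dr=[[0, 0, -1.7], [0, 0, -1.7], [0, 0, -1.7], [0, 0, -1.7], [0, 0, -1.7], [0, 0, -1.7], [0, 0, -1.7], [0, 0, -1.7], [0, 0, -1.7], [0, 0, -1.7]], gripper=[1, 1, 1, 1, 1, 1, 1, 1, 1, 1], squeeze=20)

```text
time: 2.18
eef_pos: [421.1, 193.7, 291.9]
tool_rot: [180.0, 0.0, 172.8]
contact_force: [0.9, -0.2, 0.2]
gripper_width: 0.3
grasp_force: 0.0
```

Request:
apply_moves(delta_pos=[[-2.2, -3.0, -0.6], [-2.1, -3.1, -0.6], [-2.0, -3.1, -0.6], [-1.9, -3.2, -0.6], [-1.8, -3.3, -0.6], [-1.8, -3.3, -0.6], [0, 0, 0], [0, 0, 0]], dr=[[0, 0, -1.7], [0, 0, -1.7], [0, 0, -1.7], [0, 0, -1.7], [0, 0, -1.7], [0, 0, -1.7], [0, 0, 0], [0, 0, 0]], gripper=[1, 1, 1, 1, 1, 1, 1, 1])

```text
time: 2.85
eef_pos: [529.1, -2.6, 327.1]
tool_rot: [180.0, 0.0, -177.4]
contact_force: [0.7, 0.4, -0.5]
gripper_width: -0.1
grasp_force: 0.0
```

Run:
```python
from h import *
c=robot.camera("wrist"); cv2.imwrite("pics/w0.png",c["color"]); s=robot.get_state(); print(s["time"],s["eef_pos"],s["tool_rot"],s["contact_force"],s["gripper_width"])
for l,z in [("post",140),("pivot",92),("park",92),("wafer",105),("tester",0)]:
    for q in robot.tip_of("wrist",l)[:2]: print(l,q["score"],np.round(q["location"],1),np.round(atz(c,q["location"],z),1))
np.savez("w0.npz",**{k:c[k] for k in c})
```

```text
2.9 [528.27539963  -1.31061681 327.05942564] [ 1.79961963e+02 -2.51960052e-02 -1.77240248e+02] [0.16541358 1.28870591 0.23037409] 0.008921140883561192
post 0.63 [322.3 189.1] [543.8  77.4 140. ]
pivot 0.95 [238.5 197.8] [572.5 -15.1  92. ]
park 0.69 [201.2 121.6] [480.3 -62.7  92. ]
wafer 0.67 [233.7 204.9] [577.9 -20.4 105. ]
tester 0.68 [236.  183.1] [576.7 -22.1   0. ]
```

View pics/w0.png

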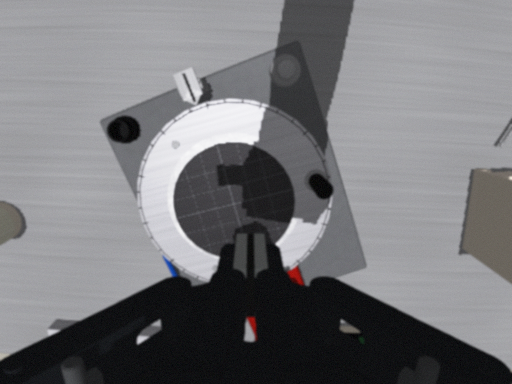

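The wrist picture shows the disc centred at about (236,190), the post's top at about (321,188) and the pointer bracket at (188,85) with its black line. I'll refine by fitting circles to the edges.

Run:
```python
from h import *
from scipy.optimize import minimize
d=np.load("w0.npz"); c={k:d[k] for k in d}
g=cv2.cvtColor(c["color"],cv2.COLOR_BGR2GRAY).astype(np.float32); g=cv2.GaussianBlur(g,(0,0),1.2)
def samp(P):
    u=np.array([proj(c,p) for p in P],np.float32); return cv2.remap(g,u[:,:1],u[:,1:],1)[:,0]
def score(xy,R,z,s):
    a=np.radians(np.arange(95,330,2)) # world angles away from the gripper
    a=a[(a<np.radians(250))|(a>np.radians(260))]
    f=lambda r:samp(np.c_[xy[0]+r*np.cos(a),xy[1]+r*np.sin(a),a*0+z])
    df=s*(f(R-2)-f(R+2)); return -np.clip(df,0,60).mean()
for R,z,s in ((125,92,1),(75,106,-1)):
    b=min((score((x,y),R,z,s),x,y) for x in np.arange(562,588,1.5) for y in np.arange(-35,-5,1.5))
    m=minimize(score,b[1:],args=(R,z,s),method="Nelder-Mead"); print(R,b,m.x,m.fun)
w=g[60:125,160:225]; cv2.imwrite("pics/w1.png",np.hstack([cv2.resize(c["color"][60:125,160:225],(390,390),interpolation=2),cv2.resize(c["color"][160:225,290:355],(390,390),interpolation=2)]))
```

```text
125 (np.float32(-33.954964), np.float64(577.0), np.float64(-20.0)) [576.413824   -19.88190838] -34.486732482910156
75 (np.float32(-57.127346), np.float64(575.5), np.float64(-21.5)) [576.04599932 -21.32467826] -57.246978759765625
```

View pics/w1.png

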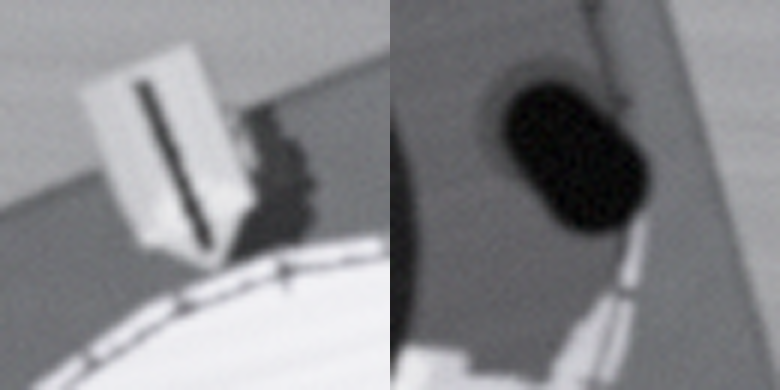

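The crop shows the black pointer line running from (143,85) to (209,245). The post's top is at about (595,190) and its foot at about (550,125).

Run:
```python
from h import *
d=np.load("w0.npz"); c={k:d[k] for k in d}
C=np.array([576.2,-20.6])
L=lambda x,y:np.array([160+x/6-.4,60+y/6-.4]);M=lambda x,y:np.array([290+(x-390)/6-.4,160+y/6-.4])
for n,w in (("a",atz(c,L(143,85),90)),("b",atz(c,L(209,245),90)),("tip",atz(c,L(210,268),90)),("top",atz(c,M(595,190),140)),("foot",atz(c,M(548,123),92))):
    v=w[:2]-C; print(n,w.round(1),np.hypot(*v).round(1),np.degrees(np.arctan2(v[1],v[0])).round(2)%360)
a=atz(c,L(143,85),90);b=atz(c,L(209,245),90);print(np.degrees(np.arctan2(*(a-b)[1::-1]))%360)
```

```text
a [426.9 -84.1  90. ] 162.2 203.04
b [456.3 -71.2  90. ] 130.1 202.88
tip [460.7 -71.   90. ] 126.0 203.57
top [546.2  79.3 140. ] 104.4 106.73
foot [545.   80.4  92. ] 105.7 107.17
203.68740659211394
```

```bash
cat >> h.py <<'E'
C=np.array([576.3,-20.6]); PSI=203.2
def pt(th,R=105): a=np.radians(th); return C+R*np.array([np.cos(a),np.sin(a)])
E
python3 - <<'E'
from h import *
s=robot.get_state(); print(s["time"],s["eef_pos"],s["tool_rot"][2])
print(plan([*s["eef_pos"],s["tool_rot"][2]+360],[*pt(92),327,182],4))
E
```

```text
3.15 [5.27624368e+02 3.13054442e-01 3.27387835e+02] -177.03414460391085
([[-1.23, 2.04, 0.01], [-1.22, 2.04, 0.01], [-1.22, 2.05, 0.01], [-1.21, 2.05, 0.01]], 0.24)
```

Request:
apply_moves(delta_pos=[[-1.2, 2.0, 0], [-1.2, 2.0, 0], [-1.2, 2.1, 0], [-1.2, 2.1, 0], [0, 0, 3.0], [0, 0, 3.5], [0, 0, 3.5], [0, 0, 2.5], [0, 0, 0], [0, 0, 0]], dr=[[0, 0, 0.2], [0, 0, 0.3], [0, 0, 0.2], [0, 0, 0.3], [0, 0, 0], [0, 0, 0], [0, 0, 0], [0, 0, 0], [0, 0, 0], [0, 0, 0]], gripper=[1, 1, 1, 1, 1, 1, 1, 1, 1, 1])

```text
time: 3.98
eef_pos: [570.8, 83.8, 201.5]
tool_rot: [180.0, -0.2, -178.1]
contact_force: [-0.0, 0.3, 0.1]
gripper_width: 0.1
grasp_force: 0.0
```

Run:
```python
from h import *
s=robot.get_state(); print(s["time"],s["eef_pos"],s["tool_rot"][2])
print(plan([*s["eef_pos"],s["tool_rot"][2]%360],[*pt(92),115,182],6))
for d in np.linspace(.6,5.8,21): print(round(d,2),round(10.5*np.sin(np.radians(d)),2),-round(10.5*(1-np.cos(np.radians(d))),3),end=" | ")
```

```text
3.9833 [570.8288748   83.83131499 201.45464952] -178.07113616071604
([[-0.03, 0.01, 1.44], [-0.03, 0.01, 1.44], [-0.03, 0.01, 1.44], [-0.03, 0.01, 1.44], [-0.03, 0.01, 1.44], [-0.03, 0.01, 1.44]], -0.01)
0.6 0.11 -0.001 | 0.86 0.16 -0.001 | 1.12 0.21 -0.002 | 1.38 0.25 -0.003 | 1.64 0.3 -0.004 | 1.9 0.35 -0.006 | 2.16 0.4 -0.007 | 2.42 0.44 -0.009 | 2.68 0.49 -0.011 | 2.94 0.54 -0.014 | 3.2 0.59 -0.016 | 3.46 0.63 -0.019 | 3.72 0.68 -0.022 | 3.98 0.73 -0.025 | 4.24 0.78 -0.029 | 4.5 0.82 -0.032 | 4.76 0.87 -0.036 | 5.02 0.92 -0.04 | 5.28 0.97 -0.045 | 5.54 1.01 -0.049 | 5.8 1.06 -0.054 |
```

Request:
apply_moves(delta_pos=[[0, 0, 2.0], [0, 0, 2.0], [0, 0, 2.0], [0, 0, 1.5], [0, 0, 0.8], [0, 0, 0.3], [0, 0, 0], [0, 0, 0], [0, 0, 0]], dr=[[0, 0, 0], [0, 0, 0], [0, 0, 0], [0, 0, 0], [0, 0, 0], [0, 0, 0], [0, 0, 0], [0, 0, 0], [0, 0, 0]], gripper=[1, 1, 1, 1, 1, 1, 1, 1, 1])

```text
time: 4.73
eef_pos: [573.9, 83.2, 118.0]
tool_rot: [180.0, 0.2, -178.1]
contact_force: [0.1, 0.2, 0.7]
gripper_width: -0.1
grasp_force: 0.0
```

```bash
cat > st.py <<'E'
from h import *
s=robot.get_state(); d=s["eef_pos"][:2]-C
print(s["time"],s["eef_pos"].round(2),"yaw",(s["tool_rot"][2]%360).round(2),"R",np.hypot(*d).round(2),"th",(np.degrees(np.arctan2(d[1],d[0]))%360).round(2),s["contact_force"].round(2))
E
python3 st.py
python3 - <<'E'
from h import *
c=robot.camera("wrist"); cv2.imwrite("pics/w2.png",c["color"]); np.savez("w2.npz",**c)
for q in robot.tip_of("wrist","post"): print(q, atz(c,q["location"],140))
E
python3 st.py
```

```text
4.7333 [573.9   83.25 118.02] yaw 181.87 R 103.87 th 91.33 [0.12 0.24 0.7 ]
{'location': [242.3, 213.2], 'score': 0.61} [545.93264343  79.09825233 140.        ]
4.8333 [573.54  83.17 117.54] yaw 181.86 R 103.81 th 91.53 [-0.1  -0.22  0.4 ]
```

View pics/w2.png

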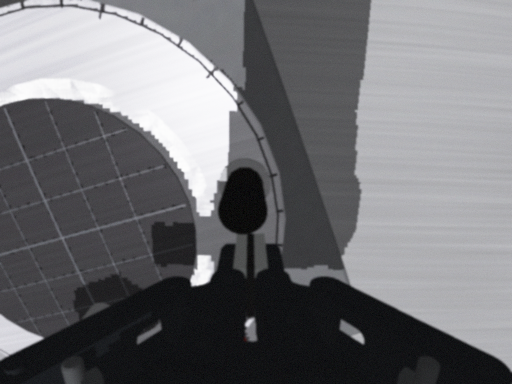

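The post stands straight ahead of the shut fingers at about (242,200), free of them. Now the gentle approach and ramp.

Request:
apply_moves(delta_pos=[[0.11, 0, 0], [0.11, 0, 0], [0.11, 0, 0], [0.11, 0, 0], [0.11, 0, 0], [0.11, 0, 0], [0.11, 0, 0], [0.13, 0, 0], [0.16, 0, 0], [0.2, 0, 0]], dr=[[0, 0, -0.6], [0, 0, -0.6], [0, 0, -0.6], [0, 0, -0.6], [0, 0, -0.6], [0, 0, -0.6], [0, 0, -0.6], [0, 0, -0.7], [0, 0, -0.9], [0, 0, -1.1]], gripper=[1, 1, 1, 1, 1, 1, 1, 1, 1, 1])

```text
time: 5.67
eef_pos: [560.0, 82.0, 116.3]
tool_rot: [180.0, 0.0, -171.1]
contact_force: [0.4, 0.4, 0.2]
gripper_width: 0.2
grasp_force: 0.1
```

```bash
python3 st.py
```

```text
5.6667 [560.    82.01 116.32] yaw 188.86 R 103.9 th 99.03 [0.44 0.38 0.18]
```

Request:
apply_moves(delta_pos=[[0.25, 0, 0], [0.3, 0, 0], [0.35, 0, 0], [0.4, -0.01, 0], [0.44, -0.01, 0], [0.49, -0.01, 0], [0.54, -0.01, 0], [0.59, -0.01, 0], [0.63, -0.02, 0], [0.68, -0.02, 0]], dr=[[0, 0, -1.4], [0, 0, -1.6], [0, 0, -1.9], [0, 0, -2.2], [0, 0, -2.4], [0, 0, -2.7], [0, 0, -2.9], [0, 0, -3.2], [0, 0, -3.5], [0, 0, -3.7]], gripper=[1, 1, 1, 1, 1, 1, 1, 1, 1, 1])

```text
time: 6.5
eef_pos: [516.5, 65.3, 116.4]
tool_rot: [180.0, 0.0, -145.5]
contact_force: [0.7, 1.0, -0.2]
gripper_width: -0.1
grasp_force: 0.1
```

```bash
python3 st.py
```

```text
6.5 [516.51  65.26 116.35] yaw 214.52 R 104.63 th 124.85 [ 0.67  1.01 -0.16]
```

Request:
apply_moves(delta_pos=[[0.73, -0.02, 0], [0.77, -0.03, 0], [0.82, -0.03, 0], [0.88, -0.04, 0], [0.92, -0.04, 0], [0.97, -0.05, 0], [1.01, -0.05, 0], [1.06, -0.05, 0], [1.06, -0.05, 0], [1.06, -0.05, 0]], dr=[[0, 0, -4.0], [0, 0, -4.2], [0, 0, -4.5], [0, 0, -4.8], [0, 0, -5.0], [0, 0, -5.3], [0, 0, -5.5], [0, 0, -5.8], [0, 0, -5.8], [0, 0, -5.8]], gripper=[1, 1, 1, 1, 1, 1, 1, 1, 1, 1])

```text
time: 7.33
eef_pos: [470.5, -12.6, 116.3]
tool_rot: [180.0, 0.0, -94.7]
contact_force: [-0.2, -0.2, 0.5]
gripper_width: -0.2
grasp_force: 0.0
```

```bash
python3 st.py
```

```text
7.3333 [470.53 -12.6  116.28] yaw 265.33 R 106.07 th 175.67 [-0.16 -0.17  0.53]
```

Request:
apply_moves(delta_pos=[[1.06, -0.05, 0], [1.06, -0.05, 0], [0.8, 0, 0], [0.4, 0, 0], [0, 0, -1.0], [0, 0, -3.0], [0, 0, -4.0], [0, 0, -4.0], [0, 0, -4.0], [0, 0, -3.0]], dr=[[0, 0, -5.8], [0, 0, -5.8], [0, 0, -4.0], [0, 0, -2.0], [0, 0, 0], [0, 0, 0], [0, 0, 0], [0, 0, 0], [0, 0, 0], [0, 0, 0]], gripper=[1, 1, 1, 1, 1, 1, 1, 1, 1, 1])

```text
time: 8.17
eef_pos: [473.2, -45.4, 309.8]
tool_rot: [-179.8, -0.1, -77.4]
contact_force: [0.5, -0.3, -1.2]
gripper_width: -0.0
grasp_force: 0.0
```

```bash
python3 st.py
cat > trk.py <<'E'
from h import *
import sys
c=robot.camera("wrist"); t=robot.get_state()["time"]; r=robot.tip_of("wrist","post"); m=robot.outline_of("wrist","post")
np.savez(f"k{t:.2f}.npz",**c)
for q in r[:2]:
    d=atz(c,q["location"],140)[:2]-C; print("t",round(t-.05,3),"score",q["score"],"px",q["location"],"R",np.hypot(*d).round(1),"th",(np.degrees(np.arctan2(d[1],d[0]))%360).round(1))
if m:
  # outline centroid taken at mid height
  ys,xs=np.nonzero(m[0]["region"]); d=atz(c,(xs.mean(),ys.mean()),117)[:2]-C; print(" outline",m[0]["score"],"R",np.hypot(*d).round(1),"th",(np.degrees(np.arctan2(d[1],d[0]))%360).round(1))
E
python3 trk.py
python3 - <<'E'
from h import *
s=robot.get_state()
o=plan([*s["eef_pos"],s["tool_rot"][2]%360],[*pt(150),330,240],8);print(o)
E
```

```text
8.1667 [473.23 -45.4  309.75] yaw 282.63 R 106.01 th 193.53 [ 0.54 -0.3  -1.17]
t 8.167 score 0.66 px [205.3, 92.4] R 104.9 th 245.9
 outline 0.68 R 24.1 th 240.4
([[-0.92, -0.34, -0.26], [-0.95, -0.25, -0.26], [-0.97, -0.17, -0.26], [-0.98, -0.08, -0.26], [-0.98, 0.02, -0.26], [-0.97, 0.11, -0.26], [-0.96, 0.2, -0.26], [-0.94, 0.28, -0.26]], 5.33)
```

Request:
apply_moves(delta_pos=[[-0.9, -0.3, 0], [-0.9, -0.3, 0], [-1.0, -0.2, 0], [-1.0, -0.1, 0], [-1.0, 0, 0], [-1.0, 0.1, 0], [-1.0, 0.2, 0], [-0.9, 0.3, 0]], dr=[[0, 0, 5.3], [0, 0, 5.3], [0, 0, 5.3], [0, 0, 5.3], [0, 0, 5.3], [0, 0, 5.3], [0, 0, 5.3], [0, 0, 5.3]], gripper=[1, 1, 1, 1, 1, 1, 1, 1])

```text
time: 8.98
eef_pos: [483.5, 33.3, 304.5]
tool_rot: [179.8, -0.1, -120.0]
contact_force: [0.4, -0.5, -0.3]
gripper_width: 0.1
grasp_force: 0.0
```

```bash
python3 trk.py; python3 st.py
```

```text
t 8.983 score 0.6 px [51.7, 125.1] R 103.7 th 298.8
 outline 0.69 R 23.8 th 206.3
9.1333 [483.7   33.05 304.91] yaw 240.39 R 107.02 th 149.91 [ 0.45 -0.37  0.06]
```

Request:
apply_moves(delta_pos=[[0, 0, 0], [0, 0, 0], [0, 0, 0], [0, 0, 0], [0, 0, 0], [0, 0, 0], [0, 0, 0], [0, 0, 0], [0, 0, 0], [0, 0, 0]], dr=[[0, 0, 0], [0, 0, 0], [0, 0, 0], [0, 0, 0], [0, 0, 0], [0, 0, 0], [0, 0, 0], [0, 0, 0], [0, 0, 0], [0, 0, 0]], gripper=[1, 1, 1, 1, 1, 1, 1, 1, 1, 1])

```text
time: 9.97
eef_pos: [484.6, 32.8, 306.3]
tool_rot: [-180.0, 0.0, -119.8]
contact_force: [-0.6, 0.8, -0.3]
gripper_width: -0.4
grasp_force: 0.0
```

```bash
python3 trk.py; python3 st.py
```

```text
t 9.967 score 0.92 px [71.4, 228.8] R 106.1 th 3.4
 outline 0.91 R 23.8 th 204.4
10.1167 [484.58  32.77 306.3 ] yaw 240.17 R 106.12 th 149.81 [ 0.47  1.07 -0.14]
```

Request:
apply_moves(delta_pos=[[0, 0, 0], [0, 0, 0], [0, 0, 0], [0, 0, 0], [0, 0, 0], [0, 0, 0], [0, 0, 0], [0, 0, 0], [0, 0, 0], [0, 0, 0]], dr=[[0, 0, 0], [0, 0, 0], [0, 0, 0], [0, 0, 0], [0, 0, 0], [0, 0, 0], [0, 0, 0], [0, 0, 0], [0, 0, 0], [0, 0, 0]], gripper=[1, 1, 1, 1, 1, 1, 1, 1, 1, 1])

```text
time: 10.95
eef_pos: [484.6, 32.7, 306.3]
tool_rot: [-180.0, 0.0, -119.8]
contact_force: [0.5, -0.2, -0.6]
gripper_width: 0.2
grasp_force: 0.0
```

```bash
python3 trk.py
```

```text
t 10.95 score 0.87 px [161.1, 267.3] R 103.9 th 64.0
 outline 0.67 R 23.3 th 203.2
```

Request:
apply_moves(delta_pos=[[0, 0, 0], [0, 0, 0], [0, 0, 0], [0, 0, 0], [0, 0, 0], [0, 0, 0], [0, 0, 0], [0, 0, 0], [0, 0, 0], [0, 0, 0]], dr=[[0, 0, 0], [0, 0, 0], [0, 0, 0], [0, 0, 0], [0, 0, 0], [0, 0, 0], [0, 0, 0], [0, 0, 0], [0, 0, 0], [0, 0, 0]], gripper=[1, 1, 1, 1, 1, 1, 1, 1, 1, 1])

```text
time: 11.93
eef_pos: [484.6, 32.8, 306.3]
tool_rot: [-180.0, 0.0, -119.8]
contact_force: [0.5, -0.4, 0.7]
gripper_width: 0.2
grasp_force: 0.0
```

```bash
python3 trk.py
```

```text
t 11.933 score 0.7 px [236.7, 221.2] R 104.1 th 122.4
 outline 0.57 R 24.0 th 204.4
```

Request:
apply_moves(delta_pos=[[0, 0, 0], [0, 0, 0], [0, 0, 0], [0, 0, 0], [0, 0, 0], [0, 0, 0], [0, 0, 0], [0, 0, 0], [0, 0, 0], [0, 0, 0]], dr=[[0, 0, 0], [0, 0, 0], [0, 0, 0], [0, 0, 0], [0, 0, 0], [0, 0, 0], [0, 0, 0], [0, 0, 0], [0, 0, 0], [0, 0, 0]], gripper=[1, 1, 1, 1, 1, 1, 1, 1, 1, 1])

```text
time: 12.92
eef_pos: [484.6, 32.7, 306.3]
tool_rot: [180.0, 0.0, -119.8]
contact_force: [-0.2, 0.1, -0.3]
gripper_width: 0.4
grasp_force: 0.0
```

```bash
python3 trk.py; python3 trk.py
```

```text
t 12.917 score 0.81 px [233.6, 120.5] R 105.8 th 181.6
 outline 0.85 R 23.9 th 203.7
t 13.067 score 0.89 px [222.5, 110.3] R 102.8 th 189.3
 outline 0.94 R 24.0 th 204.2
```

Request:
apply_moves(delta_pos=[[0, 0, 0], [0, 0, 0], [0, 0, 0], [0, 0, 0], [0, 0, 0], [0, 0, 0], [0, 0, 0], [0, 0, 0], [0, 0, 0], [0, 0, 0]], dr=[[0, 0, 7], [0, 0, 7], [0, 0, 7], [0, 0, 7], [0, 0, 7], [0, 0, 7], [0, 0, 7], [0, 0, 7], [0, 0, 7], [0, 0, 7]], gripper=[1, 1, 1, 1, 1, 1, 1, 1, 1, 1])

```text
time: 14.05
eef_pos: [484.6, 32.7, 306.3]
tool_rot: [180.0, 0.0, 169.8]
contact_force: [-0.6, -0.6, -1.1]
gripper_width: 0.1
grasp_force: 0.0
```

```bash
python3 trk.py
```

```text
t 14.05 score 0.81 px [124.1, 242.3] R 104.7 th 244.9
 outline 0.82 R 51.0 th 172.0
```

Request:
apply_moves(delta_pos=[[0, 0, 0], [0, 0, 0], [0, 0, 0], [0, 0, 0], [0, 0, 0], [0, 0, 0], [0, 0, 0], [0, 0, 0], [0, 0, 0], [0, 0, 0]], dr=[[0, 0, 7], [0, 0, 7], [0, 0, 7], [0, 0, 7], [0, 0, 7], [0, 0, 7], [0, 0, 7], [0, 0, 7], [0, 0, 7], [0, 0, 7]], gripper=[1, 1, 1, 1, 1, 1, 1, 1, 1, 1])

```text
time: 15.03
eef_pos: [484.6, 32.7, 306.3]
tool_rot: [180.0, -0.0, 100.0]
contact_force: [-0.0, 0.1, -0.6]
gripper_width: 0.3
grasp_force: 0.0
```

Request:
apply_moves(delta_pos=[[0, 0, 0], [0, 0, 0], [0, 0, 0], [0, 0, 0], [0, 0, 0], [0, 0, 0], [0, 0, 0], [0, 0, 0]], dr=[[0, 0, 7], [0, 0, 7], [0, 0, 7], [0, 0, 7], [0, 0, 7], [0, 0, 5], [0, 0, 0], [0, 0, 0]], gripper=[1, 1, 1, 1, 1, 1, 1, 1])

```text
time: 15.7
eef_pos: [484.6, 32.7, 306.3]
tool_rot: [-180.0, -0.0, 60.4]
contact_force: [-0.5, 0.0, -0.3]
gripper_width: -0.2
grasp_force: 0.0
```

```bash
python3 trk.py; python3 st.py
```

```text
t 15.7 score 0.61 px [452.3, 178.6] R 105.3 th 330.2
 outline 0.9 R 22.4 th 118.0
15.85 [484.59  32.74 306.3 ] yaw 60.29 R 106.09 th 149.82 [0.08 0.13 0.13]
```

```bash
cat > fit.py <<'E'
from h import *
t=np.array([8.167,8.983,9.967,10.95,11.933,12.917,13.067,14.05,15.7]);a=np.array([245.9,298.8,363.4,424,482.4,541.6,549.3,604.9,690.2])
p=np.polyfit(t,a,2); print(p,(a-np.polyval(p,t)).round(1)); 
for T in (7.5,13.6): print(T,np.radians(np.polyval(np.polyder(p),T)))
for T in np.arange(16,21.1,.25): print(round(T,2),(np.polyval(p,T)-720).round(1),np.polyval(np.polyder(p),T).round(1),end=" | ")
E
python3 fit.py
```

```text
[  -1.09660624   85.32519928 -378.45333263] [ 0.6 -0.7  0.4 -0.4 -1.2  0.9  0.1  1.  -0.6]
7.5 1.2021148196553095
13.6 0.9686142675711886
16.0 -14.0 50.2 | 16.25 -1.5 49.7 | 16.5 10.9 49.1 | 16.75 23.1 48.6 | 17.0 35.2 48.0 | 17.25 47.1 47.5 | 17.5 58.9 46.9 | 17.75 70.6 46.4 | 18.0 82.1 45.8 | 18.25 93.5 45.3 | 18.5 104.7 44.8 | 18.75 115.9 44.2 | 19.0 126.9 43.7 | 19.25 137.7 43.1 | 19.5 148.4 42.6 | 19.75 159.0 42.0 | 20.0 169.4 41.5 | 20.25 179.7 40.9 | 20.5 189.9 40.4 | 20.75 199.9 39.8 | 21.0 209.8 39.3 |
```

The trace window holds: 1.20 rad/s at 7.5 s and 0.97 at 13.6 s. Next I lower the finger well ahead of the post.

Request:
apply_moves(delta_pos=[[0, 0.1, 2.0], [0, 0, 3.0], [0, 0, 3.0], [0, 0, 3.0], [0, 0, 3.0], [0, 0, 2.5], [0, 0, 1.5], [0, 0, 0.8], [0, 0, 0.2], [0, 0, 0]], dr=[[0, 0, 0], [0, 0, 0], [0, 0, 0], [0, 0, 0], [0, 0, 0], [0, 0, 0], [0, 0, 0], [0, 0, 0], [0, 0, 0], [0, 0, 0]], gripper=[1, 1, 1, 1, 1, 1, 1, 1, 1, 1])

```text
time: 16.68
eef_pos: [485.5, 32.2, 116.4]
tool_rot: [-180.0, 0.0, 60.2]
contact_force: [0.0, 0.2, 0.8]
gripper_width: -0.0
grasp_force: 0.0
```

Request:
apply_moves(delta_pos=[[0, 0, 0], [0, 0, 0], [0, 0, 0], [0, 0, 0], [0, 0, 0], [0, 0, 0], [0, 0, 0], [0, 0, 0], [0, 0, 0], [0, 0, 0]], dr=[[0, 0, 0], [0, 0, 0], [0, 0, 0], [0, 0, 0], [0, 0, 0], [0, 0, 0], [0, 0, 0], [0, 0, 0], [0, 0, 0], [0, 0, 0]], gripper=[1, 1, 1, 1, 1, 1, 1, 1, 1, 1])

```text
time: 17.52
eef_pos: [485.5, 32.3, 116.3]
tool_rot: [-180.0, -0.0, 60.2]
contact_force: [0.2, 1.4, -0.6]
gripper_width: 0.1
grasp_force: 0.0
```

Request:
apply_moves(delta_pos=[[0, 0, 0], [0, 0, 0], [0, 0, 0], [0, 0, 0], [0, 0, 0], [0, 0, 0], [0, 0, 0], [0, 0, 0]], dr=[[0, 0, 0], [0, 0, 0], [0, 0, 0], [0, 0, 0], [0, 0, 0], [0, 0, 0], [0, 0, 0], [0, 0, 0]], gripper=[1, 1, 1, 1, 1, 1, 1, 1])

```text
time: 18.18
eef_pos: [485.5, 32.2, 116.3]
tool_rot: [-180.0, -0.0, 60.2]
contact_force: [1.1, -0.1, -0.2]
gripper_width: -0.2
grasp_force: 0.0
```

```bash
python3 trk.py; python3 trk.py; python3 st.py
```

```text
t 18.183 score 0.61 px [382.2, 61.3] R 104.1 th 93.8
 outline 0.64 R 58.7 th 102.4
t 18.333 score 0.74 px [353.9, 79.4] R 104.9 th 100.3
 outline 0.57 R 58.7 th 102.3
18.4833 [485.47  32.26 116.3 ] yaw 60.16 R 105.09 th 149.8 [-0.6   0.45  0.62]
```

Request:
apply_moves(delta_pos=[[0, 0, 0], [0, 0, 0], [0, 0, 0], [0, 0, 0], [0, 0, 0], [0, 0, 0], [-0.18, 0, 0], [-0.37, 0.01, 0], [-0.55, 0.01, 0], [-0.59, 0.02, 0]], dr=[[0, 0, 0], [0, 0, 0], [0, 0, 0], [0, 0, 0], [0, 0, 0], [0, 0, 0], [0, 0, -1], [0, 0, -2], [0, 0, -3], [0, 0, -3.2]], gripper=[1, 1, 1, 1, 1, 1, 1, 1, 1, 1])

```text
time: 19.32
eef_pos: [478.1, 16.8, 116.3]
tool_rot: [-180.0, -0.0, 69.6]
contact_force: [0.4, 0.4, -0.4]
gripper_width: -0.2
grasp_force: 0.0
```

Request:
apply_moves(delta_pos=[[-0.59, 0.02, 0], [-0.59, 0.02, 0], [-0.59, 0.02, 0], [-0.59, 0.01, 0]], dr=[[0, 0, -3.2], [0, 0, -3.2], [0, 0, -3.2], [0, 0, -3.2]], gripper=[1, 1, 1, 1])

```text
time: 19.65
eef_pos: [472.3, -6.2, 116.3]
tool_rot: [-180.0, -0.0, 82.4]
contact_force: [-0.6, 0.5, 0.5]
gripper_width: -0.0
grasp_force: 0.0
```

```bash
python3 st.py
```

```text
19.65 [472.28  -6.23 116.28] yaw 82.36 R 105.0 th 172.14 [-0.57  0.46  0.55]
```

Request:
apply_moves(delta_pos=[[-0.57, 0.02, 0], [-0.57, 0.01, 0], [-0.55, 0.02, 0], [-0.53, 0.01, 0], [-0.5, 0.01, 0], [-0.49, 0.01, 0], [-0.46, 0.01, 0], [-0.44, 0.01, 0], [-0.41, 0.01, 0], [-0.39, 0.01, 0]], dr=[[0, 0, -3.1], [0, 0, -3.1], [0, 0, -3.0], [0, 0, -2.9], [0, 0, -2.75], [0, 0, -2.65], [0, 0, -2.5], [0, 0, -2.4], [0, 0, -2.25], [0, 0, -2.15]], gripper=[1, 1, 1, 1, 1, 1, 1, 1, 1, 1])

```text
time: 20.48
eef_pos: [477.2, -54.7, 116.3]
tool_rot: [-180.0, 0.0, 109.1]
contact_force: [-0.7, 0.9, -0.2]
gripper_width: -0.1
grasp_force: 0.0
```

```bash
python3 st.py
```

```text
20.4833 [477.17 -54.7  116.3 ] yaw 109.11 R 104.83 th 198.98 [-0.66  0.94 -0.24]
```

Request:
apply_moves(delta_pos=[[-0.37, 0.01, 0], [-0.35, 0.01, 0], [-0.32, 0, 0], [-0.3, 0, 0], [-0.27, 0, 0], [-0.25, 0, 0], [-0.22, 0, 0], [-0.2, 0, 0], [-0.17, 0, 0], [-0.14, 0, 0]], dr=[[0, 0, -2.0], [0, 0, -1.9], [0, 0, -1.75], [0, 0, -1.6], [0, 0, -1.5], [0, 0, -1.35], [0, 0, -1.2], [0, 0, -1.1], [0, 0, -0.9], [0, 0, -0.75]], gripper=[1, 1, 1, 1, 1, 1, 1, 1, 1, 1])

```text
time: 21.32
eef_pos: [488.5, -77.8, 116.3]
tool_rot: [180.0, -0.0, 123.1]
contact_force: [-0.3, -0.3, 0.1]
gripper_width: 0.3
grasp_force: 0.0
```

```bash
python3 st.py
```

```text
21.3167 [488.51 -77.79 116.29] yaw 123.09 R 104.78 th 213.08 [-0.34 -0.32  0.05]
```

Request:
apply_moves(delta_pos=[[-0.1, 0, 0], [-0.07, 0, 0], [-0.05, 0, 0], [-0.03, 0, 0], [-0.02, 0, 0], [0, 0, 0], [0, 0, 0], [0, 0, 0]], dr=[[0, 0, -0.6], [0, 0, -0.4], [0, 0, -0.3], [0, 0, -0.2], [0, 0, -0.1], [0, 0, 0], [0, 0, 0], [0, 0, 0]], gripper=[1, 1, 1, 1, 1, 1, 1, 1])

```text
time: 21.98
eef_pos: [489.9, -79.8, 116.3]
tool_rot: [180.0, -0.0, 124.6]
contact_force: [0.7, 0.0, 0.4]
gripper_width: 0.1
grasp_force: 0.0
```

```bash
python3 st.py; python3 trk.py; python3 trk.py
python3 - <<'E'
from h import *
import glob,os
f=max(glob.glob("k*.npz"),key=os.path.getmtime); cv2.imwrite("pics/w3.png",np.load(f)["color"]); print(f)
E
```

```text
21.9833 [489.89 -79.78 116.28] yaw 124.62 R 104.73 th 214.41 [0.71 0.   0.36]
t 21.983 score 0.95 px [253.7, 230.7] R 105.6 th 203.0
 outline 0.57 R 58.8 th 167.4
t 22.133 score 0.9 px [257.4, 231.9] R 104.0 th 203.1
 outline 0.59 R 58.8 th 167.3
k22.18.npz
```

View pics/w3.png

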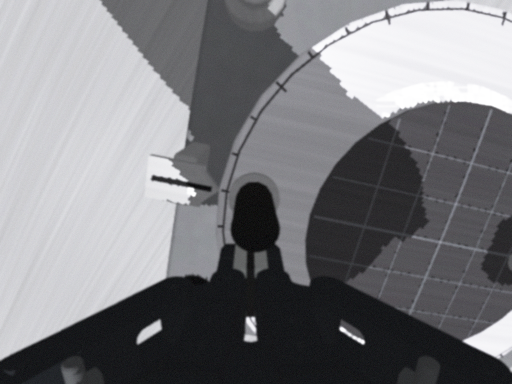

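The post sits against the fingers at about (254,215). The pointer line from (150,177) to (210,188) extends onto the post's foot, so it is aligned. I'll ease the finger away along the path and watch for drift.

Request:
apply_moves(delta_pos=[[0, 0, 0], [0, 0, 0], [0, 0, 0], [0, 0, 0], [0, 0, 0], [0, 0, 0], [-0.05, 0, 0], [-0.1, 0, 0], [-0.2, 0, 0], [-0.3, 0, 0]], dr=[[0, 0, 0], [0, 0, 0], [0, 0, 0], [0, 0, 0], [0, 0, 0], [0, 0, 0], [0, 0, 0], [0, 0, 0], [0, 0, 0], [0, 0, 0]], gripper=[1, 1, 1, 1, 1, 1, 1, 1, 1, 1])

```text
time: 23.12
eef_pos: [493.6, -85.3, 116.3]
tool_rot: [180.0, -0.0, 124.6]
contact_force: [-0.3, -0.1, 0.2]
gripper_width: -0.1
grasp_force: 0.0
```

Request:
apply_moves(delta_pos=[[-0.3, 0, 0], [0, 0, 0], [0, 0, 0], [0, 0, 0], [0, 0, 0], [0, 0, 0]], dr=[[0, 0, 0], [0, 0, 0], [0, 0, 0], [0, 0, 0], [0, 0, 0], [0, 0, 0]], gripper=[1, 1, 1, 1, 1, 1])

```text
time: 23.62
eef_pos: [495.2, -87.6, 116.3]
tool_rot: [180.0, -0.0, 124.6]
contact_force: [0.1, -0.3, -0.0]
gripper_width: 0.1
grasp_force: 0.0
```

```bash
python3 st.py; python3 trk.py
```

```text
23.6167 [495.24 -87.6  116.27] yaw 124.61 R 105.17 th 219.57 [ 0.15 -0.28 -0.  ]
t 23.617 score 0.56 px [254.6, 206.4] R 105.5 th 202.4
 outline 0.62 R 55.3 th 172.9
```

Request:
apply_moves(delta_pos=[[0, 0, 0], [0, 0, 0], [0, 0, 0], [0, 0, 0], [0, 0, 0], [0, 0, 0], [0, 0, 0], [0, 0, 0], [0, 0, 0], [0, 0, 0]], dr=[[0, 0, 0], [0, 0, 0], [0, 0, 0], [0, 0, 0], [0, 0, 0], [0, 0, 0], [0, 0, 0], [0, 0, 0], [0, 0, 0], [0, 0, 0]], gripper=[1, 1, 1, 1, 1, 1, 1, 1, 1, 1])

```text
time: 24.6
eef_pos: [495.3, -87.7, 116.3]
tool_rot: [180.0, -0.0, 124.6]
contact_force: [0.1, -0.1, -0.0]
gripper_width: 0.1
grasp_force: 0.0
```

```bash
python3 trk.py
python3 - <<'E'
from h import *
import glob
f=sorted(glob.glob("k2[2-9]*.npz"),key=lambda n:float(n[1:-4]))[-2:]
g=[np.float32(cv2.cvtColor(np.load(x)["color"],6))[5:150,330:500] for x in f]
print(f,cv2.phaseCorrelate(g[0],g[1],cv2.createHanningWindow(g[0].shape[::-1],cv2.CV_32F)))
m=[np.float32(cv2.cvtColor(np.load(x)["color"],6)) for x in f]
for x in m:
    w=(x[150:245,225:295]<12); ys,xs=np.nonzero(w); print(xs.mean(),ys.mean(),w.sum())
E
```

```text
t 24.6 score 0.64 px [257.4, 206.1] R 104.4 th 202.3
t 24.6 score 0.51 px [437.0, 225.0] R 30.2 th 187.3
 outline 0.68 R 55.2 th 172.9
['k23.67.npz', 'k24.65.npz'] ((-0.13278407255288016, 0.020472327089663622), 0.9902063075878001)
28.80597014925373 50.74626865671642 134
28.541666666666668 50.53472222222222 144
```

Request:
apply_moves(delta_pos=[[-0.3, 0, 0], [0, 0, -1.0], [0, 0, -2.0], [0, 0, -3.0], [0, 0, -3.0], [0, 0, -2.0], [0, 0, -1.0], [0, 0, 0], [0, 0, 0], [0, 0, 0]], dr=[[0, 0, 0], [0, 0, 0], [0, 0, 0], [0, 0, 0], [0, 0, 0], [0, 0, 0], [0, 0, 0], [0, 0, 0], [0, 0, 0], [0, 0, 0]], gripper=[1, 1, 1, 1, 1, 1, 1, 1, 1, 1])

```text
time: 25.58
eef_pos: [496.2, -89.9, 234.9]
tool_rot: [-179.9, -0.1, 124.6]
contact_force: [-0.1, 0.1, 0.2]
gripper_width: -0.2
grasp_force: 0.0
```

```bash
python3 trk.py; sleep 0
python3 - <<'E'
from h import *
import glob
f=sorted(glob.glob("k2*.npz"),key=lambda n:float(n[1:-4]))[-1]; d=np.load(f); c={k:d[k] for k in d}
im=c["color"].copy(); u=proj(c,[*pt(PSI),92]); v=proj(c,[*pt(PSI),140]); print(f,u,v)
x,y=(u+v)/2; x0,y0=int(x-75),int(y-55); print(x0,y0)
cv2.imwrite("pics/w4.png",cv2.resize(im[y0:y0+110,x0:x0+150],(750,550),interpolation=2))
E
```

```text
outline 0.78 R 26.4 th 165.8
k25.63.npz [253.04105727 148.32420052] [253.52810283 156.65722297]
178 97
```

View pics/w4.png

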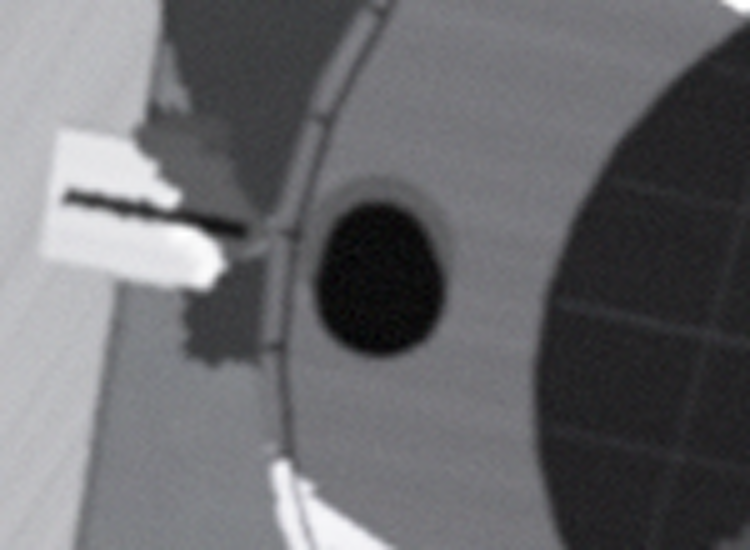

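The view shows the post clear of the robot. The pointer line from (65,196) to (245,231) extends to about (378,257), where the post's foot is. I'll do one numeric check of the offset and drift.

```bash
cat > chk.py <<'E'
from h import *
from scipy.optimize import minimize
c=robot.camera("wrist"); t=robot.get_state()["time"]; np.savez(f"k{t:.2f}.npz",**c)
g=cv2.cvtColor(c["color"],cv2.COLOR_BGR2GRAY); u=proj(c,[*pt(PSI),115]).astype(int); m=np.zeros_like(g); x0,y0,S=u[0]-25,u[1]-25,50
K=8; w=cv2.resize(g[y0:y0+S,x0:x0+S],None,fx=K,fy=K,interpolation=2); B=(w<30).astype(np.uint8)
n,l,st,_=cv2.connectedComponentsWithStats(B); B=(l==l[200-8,200])  
def f(q):
    P=pt(q[0],q[1]); a=np.linspace(0,2*np.pi,40)
    pts=np.array([(proj(c,[P[0]+10*np.cos(x),P[1]+10*np.sin(x),z])-[x0,y0]+.5)*K-.5 for z in(92,140) for x in a],np.float32)
    M=np.zeros(B.shape,np.uint8); cv2.fillConvexPoly(M,np.round(cv2.convexHull(pts)*16).astype(int),1,shift=4); return -(M.astype(bool)&B).sum()/(M.astype(bool)|B).sum()
r=minimize(f,[202.8,105],method="Nelder-Mead",options=dict(initial_simplex=[[201,104],[205,105],[203,107]])); print(t,r.x,r.fun)
E
python3 chk.py
python3 - <<'E'
from h import *
d=np.load("k25.63.npz"); c={k:d[k] for k in d}
for a in ((65,196),(245,231)):
    w=atz(c,np.array([178+a[0]/5-.4,97+a[1]/5-.4]),90)[:2]-C; print(np.hypot(*w),np.degrees(np.arctan2(*w[::-1]))%360)
E
```

```text
25.7833 [202.20158403 105.54907854] -0.8270612506224657
163.08416383074373 203.27699887354936
129.6756853489 203.23232955399646
```

Request:
apply_moves(delta_pos=[[0, 0, 0], [0, 0, 0], [0, 0, 0], [0, 0, 0], [0, 0, 0], [0, 0, 0], [0, 0, 0], [0, 0, 0], [0, 0, 0], [0, 0, 0]], dr=[[0, 0, 0], [0, 0, 0], [0, 0, 0], [0, 0, 0], [0, 0, 0], [0, 0, 0], [0, 0, 0], [0, 0, 0], [0, 0, 0], [0, 0, 0]], gripper=[1, 1, 1, 1, 1, 1, 1, 1, 1, 1])

```text
time: 26.62
eef_pos: [497.0, -90.2, 236.3]
tool_rot: [180.0, -0.0, 124.6]
contact_force: [0.1, 0.2, -0.3]
gripper_width: 0.0
grasp_force: 0.0
```

```bash
python3 chk.py; python3 st.py
```

```text
26.6667 [202.16536393 105.28340745] -0.8279484590605317
26.6667 [497.03 -90.16 236.29] yaw 124.61 R 105.46 th 221.27 [-0.24 -0.27 -0.25]
```

Run:
```python
from h import *
import glob
f=sorted(glob.glob("k2*.npz"),key=lambda n:float(n[1:-4]))[-2:]; print(f)
d=[np.load(x) for x in f]; g=[np.float32(cv2.cvtColor(x["color"],6)) for x in d]
print(np.abs(d[0]["extrinsics"]-d[1]["extrinsics"]).max())
for n,(a,b,e,h) in dict(wafer=(100,220,300,420),post=(130,175,230,275),bracket=(115,160,180,228)).items():
    p,q=[x[a:b,e:h] for x in g]; print(n,cv2.phaseCorrelate(p,q,cv2.createHanningWindow(p.shape[::-1],cv2.CV_32F)))
```

```text
['k25.78.npz', 'k26.67.npz']
1.4371055776821322
wafer ((-1.6067156934684519, -1.718924695362226), 0.953630874686771)
post ((-0.5317103639347032, -1.141177251539819), 1.0042412616588452)
bracket ((-0.8392302446314304, -0.8677173327194723), 0.9827087974106824)
```

Request:
apply_moves(delta_pos=[[0, 0, 0], [0, 0, 0], [0, 0, 0], [0, 0, 0], [0, 0, 0], [0, 0, 0], [0, 0, 0], [0, 0, 0], [0, 0, 0], [0, 0, 0]], dr=[[0, 0, 0], [0, 0, 0], [0, 0, 0], [0, 0, 0], [0, 0, 0], [0, 0, 0], [0, 0, 0], [0, 0, 0], [0, 0, 0], [0, 0, 0]], gripper=[1, 1, 1, 1, 1, 1, 1, 1, 1, 1])

```text
time: 27.5
eef_pos: [497.0, -90.2, 236.3]
tool_rot: [180.0, -0.0, 124.6]
contact_force: [-0.8, 0.9, -0.2]
gripper_width: -0.1
grasp_force: 0.0
```

```bash
python3 chk.py
python3 - <<'E'
from h import *
import glob
f=sorted(glob.glob("k2*.npz"),key=lambda n:float(n[1:-4]))[-2:]; print(f)
d=[np.load(x) for x in f]; g=[np.float32(cv2.cvtColor(x["color"],6)) for x in d]
print(np.abs(d[0]["extrinsics"]-d[1]["extrinsics"]).max())
for n,(a,b,e,h) in dict(wafer=(100,220,300,420),post=(130,175,230,275),bracket=(115,160,180,228)).items():
    p,q=[x[a:b,e:h] for x in g]; print(n,cv2.phaseCorrelate(p,q,cv2.createHanningWindow(p.shape[::-1],cv2.CV_32F)))
x=g[1][120:185,225:285]; print(x.min(), [(t,int((x<t).sum())) for t in (10,20,30,40,50,60)])
E
```

```text
27.55 [202.17361418 105.42340952] -0.8299605845029802
['k26.67.npz', 'k27.55.npz']
0.019504232024075918
wafer ((-0.025130566748018168, 0.03936993073383377), 1.0151988551351758)
post ((0.5037729776200841, 0.666833243157857), 1.1255438934137791)
bracket ((-0.2046797965665874, 0.2424033427231116), 0.8170108422085091)
0.0 [(10, 749), (20, 1353), (30, 1640), (40, 1859), (50, 2064), (60, 2162)]
```

```bash
for T in 5 8 12 16; do sed "s/w<30/w<$T/; s/robot.camera(\"wrist\")/{k:v for k,v in np.load('k27.55.npz').items()}/; s/; np.savez.*$//" chk.py > chk2.py; echo $T; python3 chk2.py; done
```

```text
5
27.55 [206.11926595 106.29728068] -0.26875625
8
27.55 [206.21488908 107.58421806] -0.26684223036793314
12
27.55 [196.11518954 110.07124196] -0.006075878482430352
16
27.55 [201.95737329 105.04516359] -0.6124355825266098
```

Run:
```python
s=open("chk2.py").read().replace("w<16","w<TT").replace("g=cv2.cvtColor(c[\"color\"],cv2.COLOR_BGR2GRAY)","g=cv2.GaussianBlur(cv2.mean and np.mean([cv2.cvtColor(np.load(k)['color'],6) for k in ('k26.67.npz','k27.55.npz')],0).astype(np.uint8),(0,0),.8)")
for T in (14,18,22,26,32,40):
    print(T,end=" "); exec(s.replace("TT",str(T)))
    print(int(B.sum()/64))
cv2.imwrite("pics/w5.png",cv2.convertScaleAbs(w,alpha=3))
```

```text
14 27.55 [201.56335753 105.91277114] -0.4348635385693911
281
18 27.55 [201.77713878 105.71678258] -0.698633114374034
452
22 27.55 [201.93045402 105.2888993 ] -0.7420053939510691
481
26 27.55 [201.98103862 105.6332874 ] -0.7733195250596084
501
32 27.55 [202.04942837 105.35588464] -0.8112807668224074
526
40 27.55 [202.35051636 105.67998505] -0.853736432619345
555
```

View pics/w5.png

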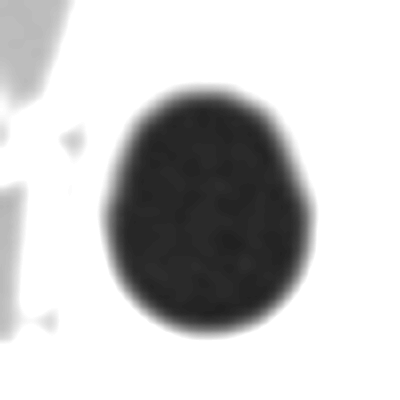

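The blob is clean and the table is still (wafer shift under 0.05 px in 0.9 s). The post is within about 1° (under 2 mm) of the pointer line, so I'm handing in.

```bash
python3 -c "
from workcell import robot
print(robot.hand_in())"
```

```text
the job is handed in; nothing more can be done
None
```

The job is handed in: the table turned counterclockwise and free at about 1.20 to 0.97 rad/s for the 6 s trace, then was caught gently and now stands still with the post about 1° (under 2 mm) short of the pointer line, with no contact force above about 1.5 N in any reading (read only at the end of each move call) and the robot clear of everything.

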